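Hang the full substrate pot in the snap hook

ROBOT

A 7-joint arm with a two-finger parallel gripper is mounted at the origin on the work surface. World frame = base frame: x ahead of the robot, y to its left, z up, the work surface at z = 0. Lengths are in m, angles in rad, forces in N, time in s.
With the tool pointing down it reaches from about 0.4 to 0.875 m from the base axis. Payload 19.3 kg.
Tool frame: the origin (TCP) lies midway between the tips of the shut fingers; the grasp point (between the pads) lies 19 mm behind it; z points along the fingers, y is the line along which they close (so a half turn about z gives the same grasp; the last joint's range is limited). The gripper opens to 85 mm and grips with 20 to 120 N. Pads are 22 mm wide; open, the fingers measure 114 mm over their backs; the gripper's body (76 mm by 85 mm) begins 54 mm behind the grasp point. The pads swing forward as they close: fully open they stand 13 mm farther back than shut.
Start: joints at [1.121, 0.521, -0.036, 1.599, 0.021, 1.021, -0.113], TCP at [0.232, -0.58, 0.231] pointing down, gripper open.
Joint ranges: [-2.91, 2.91], [-0.3, 2.13], [-1.5, 1.42], [0.17, 2.43], [-1.26, 4.41], [0.16, 1.93], [-2.52, 2.52]. Speed limits (rad/s): [1.89, 1.89, 2.39, 2.39, 3.01, 3.01, 3.01].

INTERFACE

Orientations are given as [roll, pitch, yaw] about the fixed x, y, z axes, in that order (R = Rz(yaw) Ry(pitch) Rx(roll)).
In Python, from workcell import * gives the robot as it stands. The module is installed in compiled form; this text tells all that it offers.
- The arm moves only by the tool play_rows, never from a script. Its argument "deltas" is a list of rows, each a list of 7 numbers: the shift along the tool's x, y, z in units of 500 mm (1.0 is 500 mm), then the turn, a rotation vector about the tool's x, y, z in units of 120 degrees (1.0 is 120 degrees), then the closure, from 0 (fully open) to 1 (shut). A call has 1 to 10 rows; each row is the pose to reach, as a shift and turn from the pose commanded when the call began, along the tool's axes at that moment; what a row does not reach only later rows make up. A row lasts 1/10 s, in which the tool goes at most 50 mm and 8.59 degrees, less where a joint would pass 70% of its speed; a pose out of reach is approached as far as the arm can. A call with a number of a shift or a turn outside -1 to 1 is refused whole. A call with a gripper value outside its range is refused whole. The fingers move at their own pace and stop on an object; "newtons" is the grip in N (left out, the last holds). Time passes only in rows, so rows that repeat a pose let the fingers close. It gives the time, the measured TCP pose, the force, the opening and the grip force at its end, in the units of the state.
- observe(): the state, without advancing time (a new reading comes with each control period).
- grab_frame(name): name is "scene" or "top"; returns the picture (480x640x3 uint8, red, green, blue); there is no depth.
- get_calibration(name): a dict with "fovy" (degrees; the focal length in pixels is half the picture's height over the tangent of half this angle, whatever the lens; pixels are square), "cx", "cy" (the principal point, pixels), "k1" (the pictures are not rectified: a ray, as slopes to the right and down, at radius r is drawn at 1 + k1 r^2 times it, then the intrinsics apply), "xyz" and "rotation" of the camera in the world. Camera axes: x right, y down, z forward; pixel columns grow to the right and rows downward; lengths in m; the calibration is good to about 2 mm. A picture is of the moment at which its call begins. get_calibration takes no time and is no camera call.
- job_done(): hands the job in; it is judged then, once.
The state is a dict: "clock": time; "qpos": joint angles; "qd": joint speeds; "joint_efforts": joint torques, N m; "position": TCP position; "tool_rot": TCP orientation; "force": force on the tool from outside, world axes, zero at the start; "moment": the same for the moment, N m; "grip_width": finger opening in m; "finger_force": force on a finger pad.
Only numpy, scipy, OpenCV 4.12 (cv2) and the standard library are available. Lean on these libraries where they do the work, as an engineer would, in place of code of your own. Each camera call takes 0.05 s, during which the arm holds its last target. There are 200 camera calls.

TASK

The two closed pots on the bench look alike, but one is full of substrate and clearly heavier than the other, which only lifting can tell. Hang the heavier one in the snap hook on the stand, by pushing the cross bar of its hanger in past the sprung gate and letting it down until it hangs freely in the bottom of the hook with the gate shut behind it. Leave the lighter pot standing upright on the bench, and do not disturb the jar, the cup or the scoop.

Things in the scene. Friction and masses are not known exactly. Their poses are not given: they have to be found in the camera images.
- pot_1_mid (a point): closed pot, on its axis at half height, 87 mm above its underside: grey round body, white lid 74 mm across and 70 mm up; on the lid a steel hanger of two upright side plates joined by a cross bar, top 174 mm up. z up, x through the hanger, y along the bar (alike turned half round). Mass 0.12 to 0.6 kg, the pots differ by over 0.1 kg; which is heavier cannot be seen
- pot_1_grip (a point): where to grip that pot: midway between its plates, 19 mm below their tops (155 mm above its underside, 68 mm above its mid). Plates 14 mm wide (x), 4 mm thick, 44 mm over their outer faces (y): squeeze both along y, from above. The gap between them, above the bar, is open, so that the hook fits between the fingers; same axes
- pot_1_eye (a point): middle of that pot's cross bar (on its axis), 116 mm above the underside, 29 mm above its mid; bar 8 mm thick, 36 mm clear between the plates. Under the bar, down to the lid, is the eye: 42 mm high, 36 mm wide; same axes
- pot_2_mid (a point): the other pot, alike in shape, size, material and axes; on its axis at half height, 87 mm above its underside
- pot_2_grip (a point): where to grip the other pot, 155 mm above its underside, as on the first
- pot_2_eye (a point): middle of the other pot's cross bar (on its axis), 116 mm above its underside; same axes
- hook: steel snap hook, bar 10 mm thick, upright in the plane y = 0, fixed on a post. Origin on the bench below the mouth; x points in through the gate, z up. In mm: nose at x -16, top z 177; bow lowest at x 6 to 18, underside z 151; spine x 39; hook top z 240; post x 78 to 102, 40 wide, top z 243; base plate x 30 to 140, 120 wide, 12 thick
- hook_mouth (a point): on the closed gate, 8 mm above the nose's top, 185 mm above the bench: where the cross bar should meet the gate. With the bar's axis at this height the bar clears the nose by 4 mm and the lid clears the bow by 12 mm; axes as the hook
- hook_seat (a point): where the axis of the cross bar lies when the pot hangs home in the bow: 165 mm above the bench, 26 mm further in (x) than the mouth point; axes as the hook
- gate (a joint): gate, an upright bar 8 mm thick at x -14 of the hook, 50 mm from pivot (z 227) to its free end at the nose. 0 shut, grows as the lower end swings into the hook, at most 1.2 rad; a spring shuts it, 1 to 4 N opens it. A bar pushed 20 to 30 mm in at mouth height and then let down clears its end, and the gate snaps shut
- jar: white jar with lid, 84 mm across, 110 mm tall, bystander; origin at the middle of its underside
- cup: low milky clear cup with lid, 82 mm across, 42 mm tall, bystander; origin at the middle of its underside
- scoop: metal spoon-shaped scoop 180 mm long lying on the bench, bystander; x along it
Not all that is in view belongs to the job. Leave any purple look-alike of the part that bears pot_1_mid alone.

How it is judged:
By the outcome, as a careful person would: the job done as asked, in the order asked, and still so for the second after the job is handed in, with the robot touching nothing.
It also fails if it takes over 64 s, if anything falls off the work surface, if the arm or the gripper's body presses on something with over 40 N, if the wrist force passes 120 N, or if a joint passes its speed limit or range.

## Working session

There is one attempt and no reset: what is moved stays moved. The work goes in short steps, Python scripts to look and compute and a tool call to move; the robot and the scene stay as the last step left them, time stands still between calls to the robot, and variables do not carry over. Pictures are saved under pics/ and viewed, at most 10 in all, crops included, and the job is handed in when it is done.

Besides the shell and the picture viewer there is one more tool, called after "Emit:" by a JSON object that holds its "api" and its "payload". play_rows: Moves the arm, as the interface text tells. Its arguments: {"type":"object","properties":{"deltas":{"type":"array"},"newtons":{"type":"number"}},"required":["deltas"]}

```bash
mkdir -p pics
cat > h.py <<'E'
from workcell import *
import numpy as np, cv2
from scipy.spatial.transform import Rotation as R
def cal(n):
    c=get_calibration(n); f=240/np.tan(np.radians(c["fovy"])/2)
    return c,f
def rot(c):
    r=np.array(c["rotation"],float)
    return r if r.shape==(3,3) else R.from_euler('xyz',r).as_matrix()
def ray(n,u,v):
    c,f=cal(n); x=np.array([(u-c["cx"])/f,(v-c["cy"])/f]); s=x.copy()
    for _ in range(20): s=x/(1+c["k1"]*(s@s))
    return np.array(c["xyz"]),rot(c)@np.array([*s,1])
def onz(n,u,v,z):
    o,d=ray(n,u,v); return o+d*(z-o[2])/d[2]
def proj(n,p):
    c,f=cal(n); q=rot(c).T@(np.array(p)-c["xyz"]); s=q[:2]/q[2]; s=s*(1+c["k1"]*(s@s))
    return s*f+[c["cx"],c["cy"]]
def tri(a,b):
    o1,d1=ray(*a);o2,d2=ray(*b)
    t=np.linalg.lstsq(np.c_[d1,-d2],o2-o1,rcond=None)[0]
    p,q=o1+t[0]*d1,o2+t[1]*d2
    return (p+q)/2,np.linalg.norm(p-q)
def save(im,f): cv2.imwrite("pics/"+f,cv2.cvtColor(im,cv2.COLOR_RGB2BGR))
E
python3 - <<'E'
from h import *
for n in("scene","top"):
    save(grab_frame(n),n+"0.png"); print(get_calibration(n))
print(observe())
E
```

```text
{'fovy': 53.46703673407464, 'cx': 328.3084290982751, 'cy': 242.66564734804726, 'k1': -0.11276308423230194, 'xyz': array([ 1.11369093, -0.51988132,  0.61571196]), 'rotation': array([-2.14046258, -0.01359828,  0.89559894])}
{'fovy': 51.37736612614602, 'cx': 324.93501512128466, 'cy': 249.72400772390276, 'k1': -0.1377671226102652, 'xyz': array([ 0.45714748, -0.06292152,  1.17141873]), 'rotation': array([-3.06975359,  0.02211507, -1.5481709 ])}
{'clock': 0.1, 'qpos': array([ 1.12079251,  0.5219244 , -0.03630218,  1.59996032,  0.02119424,
        1.02108995, -0.11282878]), 'qd': array([-0.00070018, -0.00067185, -0.00087131, -0.00305653, -0.00010785,
        0.00062597, -0.00082075]), 'joint_efforts': array([ 3.92180169e-03, -9.28496218e+01,  1.98423475e+00, -3.70532548e+01,
        1.80869474e-02,  5.59017935e-03,  1.57583040e-04]), 'position': array([ 0.23155518, -0.58019687,  0.23079893]), 'tool_rot': array([-3.14059837e+00,  7.74433800e-05,  3.79739364e-01]), 'force': array([-0.57367459, -0.59312709,  0.10790261]), 'moment': array([ 0.0503639 ,  0.0114119 , -0.04930962]), 'finger_force': 0.0, 'grip_width': 0.08537035598577321}
```

View pics/scene0.png

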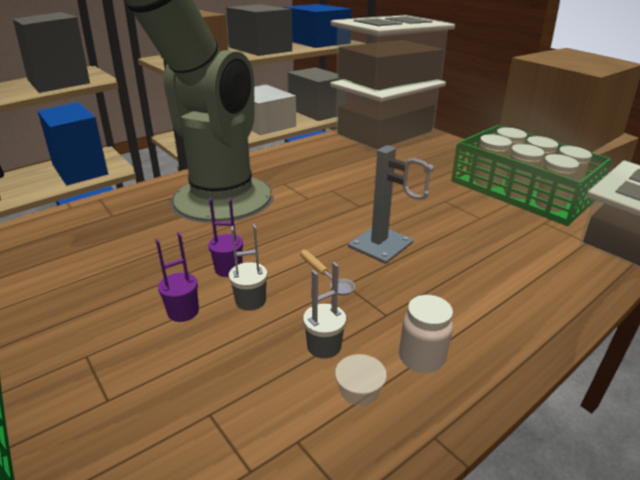

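View pics/top0.png

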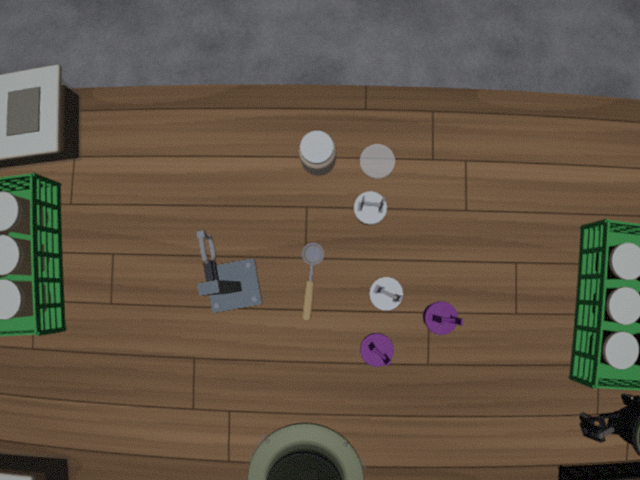

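The scene picture shows the grey pots with white lids at (248,285) and (325,330), and the purple look-alikes at (179,295) and (226,250). The hook is at (415,178), jar (427,335), cup (360,378), scoop (330,272).
Candidates for the wanted pots in the top picture:
- grey-bodied pots at (387,294) and (370,208): chosen
- purple decoys at (377,350) and (441,318): rejected
- cup at (377,161) and jar at (317,150): rejected

Next I measure the lids and check with close crops.

Run:
```python
from h import *
t=grab_frame("top");s=grab_frame("scene")
hsv=cv2.cvtColor(t,cv2.COLOR_RGB2HSV)
m=((hsv[...,1]<40)&(hsv[...,2]>130)).astype(np.uint8)
m=cv2.morphologyEx(m,cv2.MORPH_CLOSE,np.ones((5,5)))
for c in cv2.findContours(m,0,2)[0]:
    if cv2.contourArea(c)>200:
        c=cv2.convexHull(c);(u,v),r=cv2.minEnclosingCircle(c)
        if 150<u<560: e=cv2.fitEllipse(c);print(np.round(e[0],1),r,onz("top",*e[0],.070).round(4))
def cr(im,x,y,w=50,h=37,k=8): return cv2.resize(im[y-h:y+h,x-w:x+w],None,fx=4,fy=4,interpolation=cv2.INTER_CUBIC)
save(np.vstack([np.hstack([cr(t,387,294),cr(t,370,208)]),np.hstack([cr(t,222,258),cr(s,410,185)])]),"crops.png")
```

```text
[385.7 293.3] 16.889150619506836 [ 0.4425 -0.1727  0.07  ]
[369.9 207.1] 16.62234878540039 [ 0.6332 -0.1349  0.07  ]
[377.  160.5] 17.3270263671875 [ 0.7397 -0.1493  0.07  ]
[316.3 148.5] 18.453460693359375 [ 0.7648 -0.012   0.07  ]
```

View pics/crops.png

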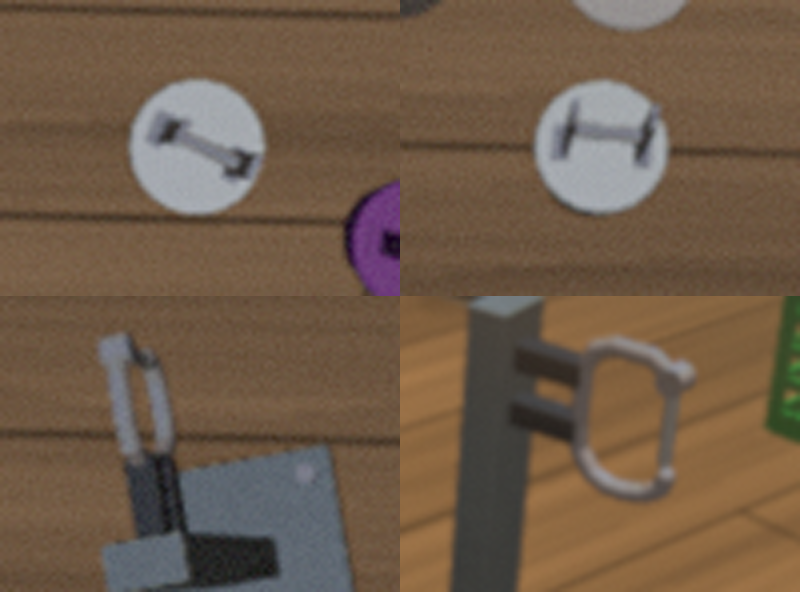

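The crops confirm two grey, white-lidded pots with a steel hanger. The bar of the near pot runs from about (379.5,289.5) to (397,298), and that of the far pot from (364,204) to (382.5,204.5). The hook lies with its mouth away from the robot: pivot knob at top (201,233) and scene (431,168), nose at top (209.5,236.5) and scene (427,193).

Run:
```python
from h import *
P=lambda n,u,v,z:onz(n,u,v,z)
def ln(n,a,b,z):
    p,q=P(n,*a,z),P(n,*b,z);d=q-p;return (p+q)/2,np.linalg.norm(d),np.degrees(np.arctan2(d[1],d[0]))
print("A",ln("top",(379.5,289.5),(397,298.25),.116))
print("B",ln("top",(363.75,203.75),(382.5,204.5),.116))
print("hooktop",ln("top",(201.25,238.25),(205,260.75),.235))
print("bow",ln("top",(212,242),(213.5,259.5),.156))
print("nose",tri(("top",209.5,236.5),("scene",426.75,192.75)))
print("knob",tri(("top",201.25,233.25),("scene",431.25,167.75)))
t=cv2.cvtColor(grab_frame("top"),cv2.COLOR_RGB2HSV)
m=((t[...,1]<95)&(t[...,2]>50)&(t[...,0]>90)).astype(np.uint8);m[:225]=0;m[330:]=0;m[:,:190]=0;m[:,275:]=0
g=m.copy();g[:,:214]=0
c=max(cv2.findContours(g,0,2)[0],key=cv2.contourArea)
a=cv2.approxPolyDP(cv2.convexHull(c),4,True)[:,0];print(a.tolist());print([P("top",*p,.012)[:2].round(4).tolist() for p in a])
# post top
s=t[275:305,190:225];print(cv2.connectedComponents(m)[0])
# upright sanity: predicted pivot from scene
for n,p in(("A",(.4425,-.1727)),("B",(.6332,-.1349))): print(n,proj("scene",(*p,.07)))
```

```text
A (array([ 0.44204542, -0.17351284,  0.116     ]), np.float64(0.0412629486942076), np.float64(-115.38332162659583))
B (array([ 0.63236785, -0.13859835,  0.116     ]), np.float64(0.0401002308679254), np.float64(-91.08620147824534))
hooktop (array([0.51964587, 0.19182426, 0.235     ]), np.float64(0.04382273452874257), np.float64(-168.06750935675134))
bow (array([0.52273695, 0.19287748, 0.156     ]), np.float64(0.03643497053352431), np.float64(-172.80070093882267))
nose (array([0.55194432, 0.1978833 , 0.17348099]), np.float64(0.004068531251223355))
knob (array([0.55290767, 0.19998633, 0.22969168]), np.float64(0.004696667273204927))
[[253, 259], [260, 303], [214, 311], [216, 265]]
[[0.5147, 0.1326], [0.4125, 0.113], [0.3907, 0.2212], [0.4986, 0.2201]]
7
A [247.5958272  272.77579779]
B [324.07458557 317.15687135]
```

```bash
cat >> h.py <<'E'
def go(p,yaw,cur=None):
    o=observe(); 
    p0,R0=(o["position"],R.from_euler('xyz',o["tool_rot"])) if cur is None else (np.array(cur[0]),R.from_euler('xyz',[np.pi,0,np.radians(cur[1])]))
    R1=R.from_euler('xyz',[np.pi,0,np.radians(yaw)])
    return (R0.inv().apply(np.array(p)-p0)/.5).round(4).tolist()+((R0.inv()*R1).as_rotvec()/np.radians(120)).round(4).tolist()
E
python3 - <<'E'
from h import *
print(go((.4425,-.173,.25),-25.4)); print(go((.4425,-.173,.132),-25.4,((.4425,-.173,.25),-25.4)))
E
```

```text
[0.6937, -0.6003, -0.0376, -0.0002, 0.0001, 0.393]
[-0.0, -0.0, 0.236, 0.0, 0.0, 0.0]
```

Emit:
{"api": "play_rows", "payload": {"deltas": [[0.694,-0.6,-0.038,0,0,0.393,0],[0.694,-0.6,-0.038,0,0,0.393,0],[0.694,-0.6,-0.038,0,0,0.393,0],[0.694,-0.6,-0.038,0,0,0.393,0],[0.694,-0.6,-0.038,0,0,0.393,0],[0.694,-0.6,-0.038,0,0,0.393,0],[0.694,-0.6,-0.038,0,0,0.393,0],[0.694,-0.6,-0.038,0,0,0.393,0],[0.694,-0.6,-0.038,0,0,0.393,0],[0.694,-0.6,-0.038,0,0,0.393,0]], "newtons": 40}}

```text
clock: 1.25
position: [0.4444, -0.1693, 0.2506]
tool_rot: [-3.141, -0.0, -0.439]
force: [-0.4, -1.2, -0.1]
grip_width: 0.0854
finger_force: 0.0
```

Emit:
{"api": "play_rows", "payload": {"deltas": [[0,0,0,0,0,0,0],[0,0,0,0,0,0,0],[0,0,0,0,0,0,0]]}}

```text
clock: 1.55
position: [0.4422, -0.1742, 0.2502]
tool_rot: [3.141, 0.0, -0.445]
force: [0.5, -0.8, 0.0]
grip_width: 0.0856
finger_force: 0.0
```

Emit:
{"api": "play_rows", "payload": {"deltas": [[0,0,0.06,0,0,0,0],[0,0,0.12,0,0,0,0],[0,0,0.18,0,0,0,0],[0,0,0.22,0,0,0,0],[0,0,0.236,0,0,0,0],[0,0,0.236,0,0,0,0],[0,0,0.236,0,0,0,0]]}}

```text
clock: 2.25
position: [0.443, -0.1738, 0.1331]
tool_rot: [-3.142, -0.001, -0.444]
force: [-0.5, 0.5, 0.3]
grip_width: 0.0854
finger_force: 0.0
```

Run:
```python
from h import *
s=grab_frame("scene");t=grab_frame("top")
save(np.hstack([cv2.resize(s[180:320,190:300],None,fx=3.6,fy=3.6,interpolation=2),cv2.resize(t[224:364,330:440],None,fx=3.6,fy=3.6,interpolation=2)]),"a1.png")
print(observe()["position"],observe()["force"])
```

```text
[ 0.44322891 -0.17358726  0.13329607] [ 0.56384099  0.20441026 -0.15066199]
```

View pics/a1.png

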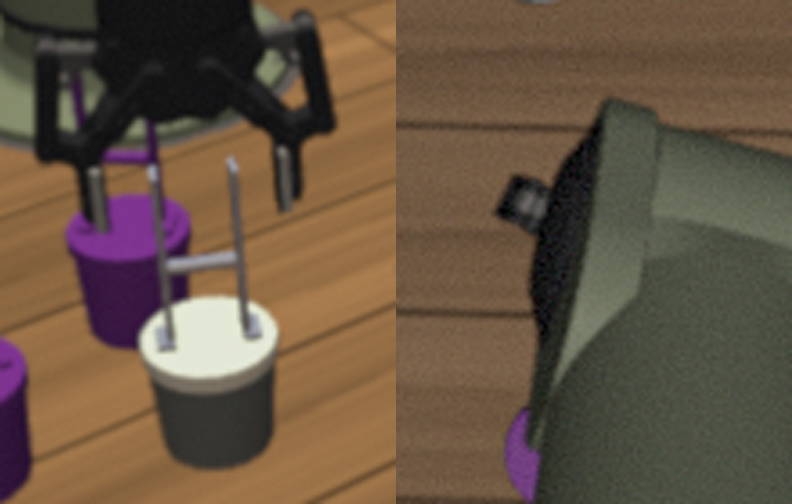

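The fingers straddle both plates of the near pot (plates at crop (155,175) and (235,165), pads at (95,200) and (285,180)). I close.

Emit:
{"api": "play_rows", "payload": {"deltas": [[0,0,0,0,0,0,0.3],[0,0,0,0,0,0,0.5],[0,0,0,0,0,0,0.7],[0,0,0,0,0,0,0.7],[0,0,0,0,0,0,0.7],[0,0,0,0,0,0,0.7],[0,0,0,0,0,0,0.7],[0,0,0,0,0,0,0.7]], "newtons": 40}}

```text
clock: 3.15
position: [0.4431, -0.1731, 0.1327]
tool_rot: [-3.141, -0.001, -0.443]
force: [-1.3, 0.9, 7.0]
grip_width: 0.0435
finger_force: 40.4
```

Emit:
{"api": "play_rows", "payload": {"deltas": [[0,0,-0.01,0,0,0,0.7],[0,0,-0.03,0,0,0,0.7],[0,0,-0.06,0,0,0,0.7],[0,0,-0.06,0,0,0,0.7],[0,0,-0.06,0,0,0,0.7],[0,0,-0.06,0,0,0,0.7],[0,0,-0.06,0,0,0,0.7]]}}

```text
clock: 3.85
position: [0.4425, -0.1731, 0.1618]
tool_rot: [3.141, 0.001, -0.443]
force: [0.3, 0.3, -2.5]
grip_width: 0.0437
finger_force: 41.1
```

Run:
```python
from h import *
f=[]
for i in range(8): grab_frame("top");f.append(observe()["force"])
print(np.mean(f,0),np.std(f,0)); o=observe();print(o["position"],o["moment"],o["joint_efforts"],o["grip_width"],o["clock"])
```

```text
[ 0.09360576 -0.01020137 -2.14516453] [0.53636135 0.58609051 0.508552  ]
[ 0.44274545 -0.1732156   0.16223691] [-0.02002868 -0.01629868 -0.069087  ] [-3.69733907e-04 -7.11947179e+01  1.77738648e+00 -2.87132996e+01
  1.32885025e-02  6.47388624e-04 -1.10900239e-04] 0.04360883019669796 4.25
```

Pot A weighs about 2.1 N (0.22 kg). I set it back down where it was.

Emit:
{"api": "play_rows", "payload": {"deltas": [[0,0,0.02,0,0,0,0.7],[0,0,0.04,0,0,0,0.7],[0,0,0.052,0,0,0,0.7],[0,0,0.057,0,0,0,0.7],[0,0,0.058,0,0,0,0.7],[0,0,0.058,0,0,0,0.7]]}}

```text
clock: 4.85
position: [0.4428, -0.1732, 0.1332]
tool_rot: [3.142, 0.0, -0.443]
force: [0.4, -0.6, -1.6]
grip_width: 0.0435
finger_force: 41.0
```

Emit:
{"api": "play_rows", "payload": {"deltas": [[0,0,0,0,0,0,0.45],[0,0,0,0,0,0,0.3],[0,0,0,0,0,0,0],[0,0,0,0,0,0,0],[0,0,0,0,0,0,0],[0,0,0,0,0,0,0],[0,0,-0.06,0,0,0,0],[0,0,-0.15,0,0,0,0],[0,0,-0.24,0,0,0,0],[0,0,-0.24,0,0,0,0]]}}

```text
clock: 5.85
position: [0.4448, -0.1739, 0.2583]
tool_rot: [-3.14, -0.008, -0.444]
force: [-0.6, -0.1, -1.4]
grip_width: 0.0854
finger_force: 0.0
```

Run:
```python
from h import *
print(observe()["position"],go((.633,-.1365,.252),-1.1))
```

```text
[ 0.44478798 -0.1738777   0.25830251] [0.3078, -0.2291, 0.0153, 0.0001, -0.0037, -0.2026]
```

Emit:
{"api": "play_rows", "payload": {"deltas": [[0.08,-0.06,0,0,0,-0.05,0],[0.16,-0.12,0,0,0,-0.1,0],[0.24,-0.17,0,0,0,-0.15,0],[0.312,-0.229,0,0,0,-0.203,0],[0.312,-0.229,0,0,0,-0.203,0],[0.312,-0.229,0,0,0,-0.203,0],[0.312,-0.229,0,0,0,-0.203,0],[0.312,-0.229,0,0,0,-0.203,0]]}}

```text
clock: 6.65
position: [0.6321, -0.1373, 0.2537]
tool_rot: [3.141, -0.0, -0.019]
force: [-0.1, -0.7, 0.2]
grip_width: 0.0854
finger_force: 0.0
```

Emit:
{"api": "play_rows", "payload": {"deltas": [[0,0,0.06,0,0,0,0],[0,0,0.12,0,0,0,0],[0,0,0.18,0,0,0,0],[0,0,0.22,0,0,0,0],[0,0,0.236,0,0,0,0],[0,0,0.236,0,0,0,0],[0,0,0.236,0,0,0,0]]}}

```text
clock: 7.35
position: [0.6332, -0.1369, 0.1366]
tool_rot: [3.141, -0.001, -0.019]
force: [-0.8, -1.0, 0.2]
grip_width: 0.0854
finger_force: 0.0
```

Run:
```python
from h import *
s=grab_frame("scene")
save(np.hstack([cv2.resize(s[220:390,200:400],None,fx=4,fy=3.5,interpolation=2)]),"b1.png")
print(observe()["position"],observe()["tool_rot"],observe()["force"])
```

```text
[ 0.63333156 -0.13693078  0.13673419] [ 3.14127626e+00 -1.83559327e-03 -1.84696775e-02] [ 0.03527496 -0.05135059  0.42507291]
```

View pics/b1.png

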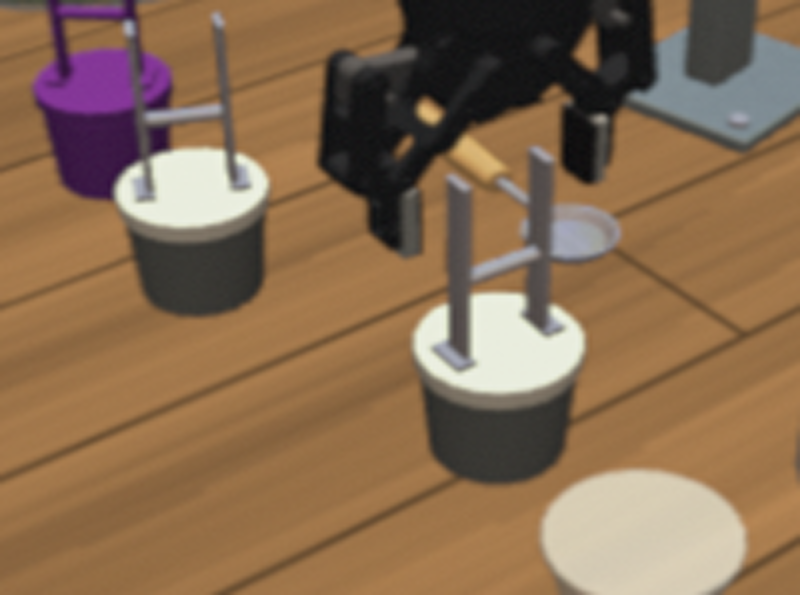

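Pot A stands upright. The pads at (410,220) and (600,145) straddle B's plates at (458,200) and (540,170), and their midpoint agrees. I lower 4 mm and close.

Emit:
{"api": "play_rows", "payload": {"deltas": [[0,0,0.007,0,0,0,0.3],[0,0,0.007,0,0,0,0.5],[0,0,0.007,0,0,0,0.7],[0,0,0.007,0,0,0,0.7],[0,0,0.007,0,0,0,0.7],[0,0,0.007,0,0,0,0.7],[0,0,0.007,0,0,0,0.7],[0,0,0.007,0,0,0,0.7]], "newtons": 60}}

```text
clock: 8.2
position: [0.6331, -0.1362, 0.1323]
tool_rot: [-3.141, -0.001, -0.018]
force: [-0.7, 2.7, 6.5]
grip_width: 0.0431
finger_force: 61.2
```

Emit:
{"api": "play_rows", "payload": {"deltas": [[0,0,-0.01,0,0,0,0.7],[0,0,-0.03,0,0,0,0.7],[0,0,-0.06,0,0,0,0.7],[0,0,-0.06,0,0,0,0.7],[0,0,-0.06,0,0,0,0.7],[0,0,-0.06,0,0,0,0.7],[0,0,-0.06,0,0,0,0.7]]}}

```text
clock: 8.9
position: [0.6325, -0.1367, 0.1613]
tool_rot: [-3.141, 0.001, -0.018]
force: [-0.1, -0.1, -5.7]
grip_width: 0.0432
finger_force: 61.8
```

Run:
```python
from h import *
f=[]
for i in range(8): grab_frame("top");f.append(observe()["force"])
print(np.mean(f,0)); o=observe();print(o["position"],o["tool_rot"],o["moment"],o["grip_width"],o["clock"])
```

```text
[ 0.18669437  0.11981725 -5.76257996]
[ 0.6327714  -0.13670818  0.16172141] [-3.14155566e+00  9.86849996e-05 -1.82138451e-02] [ 0.00205268 -0.01521656 -0.01042631] 0.04342731824564243 9.3
```

B is the heavier pot (5.8 N against 2.1 N). I take it to the hook's approach pose.

Run:
```python
from h import *
u=np.array([np.cos(np.radians(-169.3)),np.sin(np.radians(-169.3))]);O=np.array([.537,.1968])
p=O-.066*u;print(p, go((*p,.2013),10.7,((.633,-.1367,.1617),-1.1)))
```

```text
[0.60185244 0.209054  ] [-0.0756, -0.6902, -0.0792, 0.0, 0.0, -0.0983]
```

Emit:
{"api": "play_rows", "payload": {"deltas": [[0,0,-0.04,0,0,0,0.7],[0,-0.02,-0.08,0,0,0,0.7],[-0.01,-0.08,-0.08,0,0,-0.02,0.7],[-0.02,-0.16,-0.08,0,0,-0.04,0.7],[-0.03,-0.24,-0.08,0,0,-0.05,0.7],[-0.04,-0.32,-0.08,0,0,-0.06,0.7],[-0.05,-0.4,-0.08,0,0,-0.07,0.7],[-0.06,-0.48,-0.08,0,0,-0.08,0.7],[-0.07,-0.56,-0.08,0,0,-0.09,0.7],[-0.076,-0.62,-0.08,0,0,-0.098,0.7]]}}

```text
clock: 10.3
position: [0.5997, 0.1769, 0.2019]
tool_rot: [-3.141, -0.0, 0.19]
force: [-0.4, 0.4, -6.2]
grip_width: 0.0436
finger_force: 63.3
```

Run:
```python
from h import *
grab_frame("top");grab_frame("top");o=observe();print(o["position"],o["tool_rot"],o["force"]); print(go((.6019,.2091,.2013),10.7))
```

```text
[0.59925209 0.17960267 0.20181917] [-3.13878117e+00 -2.00117525e-04  1.93748297e-01] [ 0.59737371  0.48129035 -5.70557265]
[0.0166, -0.0569, 0.0012, -0.0013, -0.0001, 0.0033]
```

Emit:
{"api": "play_rows", "payload": {"deltas": [[0.007,-0.03,0,0,0,0,0.7],[0.014,-0.06,0,0,0,0,0.7],[0.015,-0.065,0,0,0,0,0.7],[0.015,-0.065,0,0,0,0,0.7],[0.015,-0.065,0,0,0,0,0.7],[0.015,-0.065,0,0,0,0,0.7]]}}

```text
clock: 11.0
position: [0.6019, 0.2065, 0.2018]
tool_rot: [3.141, 0.0, 0.186]
force: [-0.9, -0.4, -6.8]
grip_width: 0.043
finger_force: 63.8
```

Run:
```python
from h import *
s=grab_frame("scene");t=grab_frame("top");o=observe();print(o["position"],o["tool_rot"],o["force"],o["clock"]); print(go((.6019,.2091,.2013),10.7))
save(np.hstack([cv2.resize(s[120:260,370:510],None,fx=4,fy=4,interpolation=2),cv2.resize(t[180:320,180:240],None,fx=4,fy=4,interpolation=2)]),"h1.png")
```

```text
[0.60187997 0.20668288 0.20185973] [ 3.14140369e+00 -4.08621994e-05  1.86281166e-01] [ 0.62690936 -0.86240891 -5.81799639] 11.1
[0.0009, -0.0047, 0.0011, 0.0001, -0.0, -0.0002]
```

View pics/h1.png

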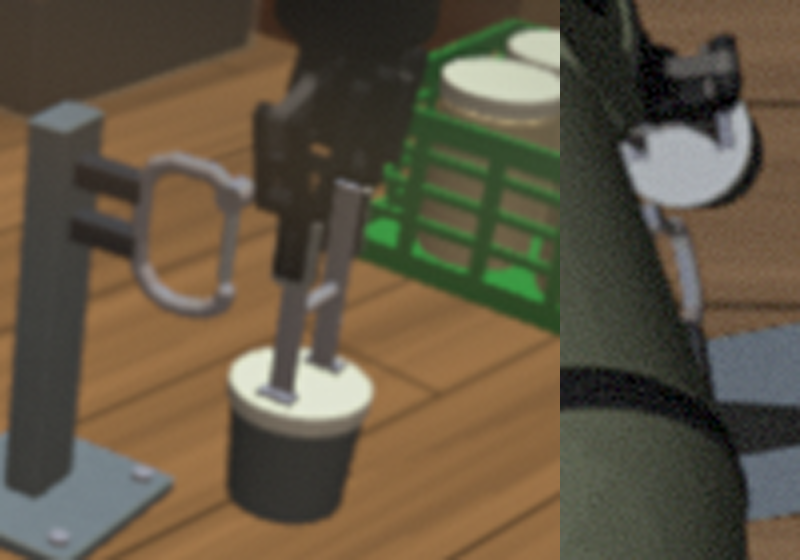

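The pot hangs upright in front of the mouth: bar at scene px (450.5,193.8), nose at (427,193), lid centre at scene (445,218).

Run:
```python
from h import *
o=observe();p=o["position"]
for z,l in((.0163,"bar"),(.0623,"lidtop")): print(l,proj("scene",p-[0,0,z]),proj("top",p-[0,0,z]))
yw=np.radians(-169.3);u=np.array([np.cos(yw),np.sin(yw)]);w=np.array([-u[1],u[0]]);O=np.array([.537,.1968])
q=lambda x,z:np.array([*(O+x*u),z])
for l,a in(("nose",q(-.016,.172)),("pivot",q(-.014,.227)),("bowbottom",q(.012,.156)),("top",q(.012,.235)),("spine",q(.039,.2))): print(l,proj("scene",a),proj("top",a))
d=p[:2]-O;print("hookframe",d@u,d@w)
t=grab_frame("top");m=(cv2.cvtColor(t,cv2.COLOR_RGB2HSV)[...,2]>150).astype(np.uint8)[180:260,190:240];
c=max(cv2.findContours(m,0,2)[0],key=cv2.contourArea);x,y,W,H=cv2.boundingRect(c);print("lid box",x+190,y+180,x+W+190,y+H+180)
s=grab_frame("scene");m=(cv2.cvtColor(s,cv2.COLOR_RGB2HSV)[...,2]>150).astype(np.uint8)[195:235,420:470]
c=max(cv2.findContours(m,0,2)[0],key=cv2.contourArea);x,y,W,H=cv2.boundingRect(c);print("scene lid",x+420,y+195,x+W+420,y+H+195)
```

```text
bar [448.02384216 195.34909568] [204.07935089 210.5399745 ]
lidtop [444.81804139 215.24162011] [209.75657088 213.78674432]
nose [426.56870389 193.42592007] [208.09036365 235.45561353]
pivot [428.93346487 168.88591527] [201.02370304 233.62358662]
bowbottom [414.32037187 196.11496464] [211.98601906 249.5273728 ]
top [418.38980586 161.74780003] [201.82249487 246.54285858]
spine [405.64672214 173.62875916] [208.48919572 261.3708131 ]
hookframe -0.0655868116550255 0.0023350044390544923
lid box 196 207 227 231
scene lid 427 206 470 225
```

Predicted and seen positions agree to about 1 px. I push in 77 mm with a 2 mm lateral correction.

Emit:
{"api": "play_rows", "payload": {"deltas": [[-0.02,-0.005,0,0,0,0,0.7],[-0.04,-0.005,0,0,0,0,0.7],[-0.06,-0.005,0,0,0,0,0.7],[-0.08,-0.005,0,0,0,0,0.7],[-0.1,-0.005,0,0,0,0,0.7],[-0.12,-0.005,0,0,0,0,0.7],[-0.14,-0.005,0,0,0,0,0.7],[-0.155,-0.005,0,0,0,0,0.7],[-0.155,-0.005,0,0,0,0,0.7],[-0.155,-0.005,0,0,0,0,0.7]]}}

```text
clock: 12.2
position: [0.525, 0.1952, 0.2017]
tool_rot: [3.141, 0.001, 0.187]
force: [-0.3, -1.1, -10.4]
grip_width: 0.0434
finger_force: 63.4
```

Run:
```python
from h import *
s=grab_frame("scene");o=observe();print(o["position"],o["tool_rot"],o["force"],o["grip_width"])
u=np.array([np.cos(np.radians(-169.3)),np.sin(np.radians(-169.3))]);d=o["position"][:2]-[.537,.1968];print(d@u,d@[-u[1],u[0]])
save(cv2.resize(s[130:260,370:510],None,fx=4,fy=4,interpolation=2),"h2.png")
```

```text
[0.52518662 0.19526085 0.20158689] [3.14149289e+00 4.20392502e-04 1.87068167e-01] [ 1.02412889 -0.09097011 -9.15012378] 0.04324762647516202
0.011893748030686354 -0.0006809648466163966
```

View pics/h2.png

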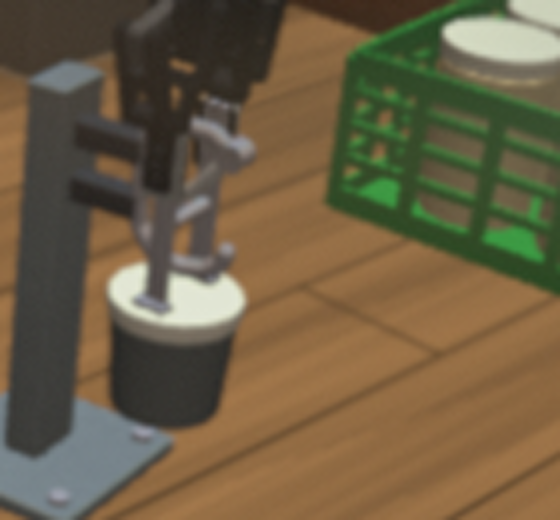

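The bar is inside the hook with the gate swung open above it (bar at crop (190,207), nose (222,255)). I lower it.

Emit:
{"api": "play_rows", "payload": {"deltas": [[0,0,0.01,0,0,0,0.7],[0,0,0.02,0,0,0,0.7],[0,0,0.03,0,0,0,0.7],[0,0,0.034,0,0,0,0.7],[0,0,0.034,0,0,0,0.7],[0,0,0.034,0,0,0,0.7],[0,0,0.034,0,0,0,0.7]]}}

```text
clock: 12.95
position: [0.5252, 0.1954, 0.185]
tool_rot: [-3.141, -0.0, 0.187]
force: [-0.3, 0.4, -4.9]
grip_width: 0.0432
finger_force: 63.7
```

Emit:
{"api": "play_rows", "payload": {"deltas": [[0,0,0.002,0,0,0,0.7],[0,0,0.004,0,0,0,0.7],[0,0,0.004,0,0,0,0.7],[0,0,0.004,0,0,0,0.7]]}}

```text
clock: 13.35
position: [0.5251, 0.1953, 0.1828]
tool_rot: [-3.142, 0.0, 0.187]
force: [0.1, 0.3, -6.1]
grip_width: 0.0433
finger_force: 63.7
```

Run:
```python
from h import *
f=[]
for i in range(4): s=grab_frame("scene");f.append(observe()["force"])
o=observe();print(o["position"],np.mean(f,0),o["clock"])
save(cv2.resize(s[130:260,370:510],None,fx=4,fy=4,interpolation=2),"h3.png")
```

```text
[0.52515817 0.19531414 0.18283421] [-0.51062706 -0.13103139 -5.61018778] 13.55
```

View pics/h3.png

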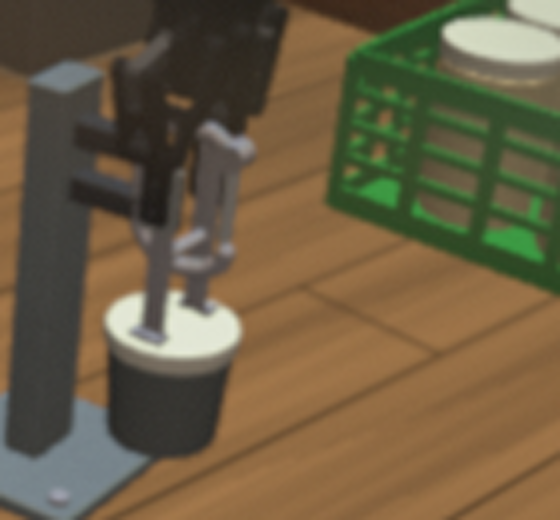

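The gate is shut from the knob (238,150) down to the nose (228,255), and the bar lies just above the bow at (190,240). I inch down until the weight comes off.

Emit:
{"api": "play_rows", "payload": {"deltas": [[0,0,0.002,0,0,0,0.7],[0,0,0.003,0,0,0,0.7],[0,0,0.003,0,0,0,0.7],[0,0,0.003,0,0,0,0.7]]}}

```text
clock: 13.95
position: [0.5252, 0.1953, 0.1813]
tool_rot: [3.142, 0.0, 0.187]
force: [0.6, -0.3, -5.3]
grip_width: 0.0434
finger_force: 63.7
```

Emit:
{"api": "play_rows", "payload": {"deltas": [[0,0,0.001,0,0,0,0.7],[0,0,0.002,0,0,0,0.7],[0,0,0.002,0,0,0,0.7]]}}

```text
clock: 14.25
position: [0.5253, 0.1954, 0.1805]
tool_rot: [-3.141, -0.0, 0.187]
force: [-0.4, -0.5, -0.6]
grip_width: 0.0431
finger_force: 64.3
```

The weight is on the hook. I release and rise.

Emit:
{"api": "play_rows", "payload": {"deltas": [[0,0,0,0,0,0,0.48],[0,0,0,0,0,0,0.4],[0,0,0,0,0,0,0.3],[0,0,0,0,0,0,0.2],[0,0,0,0,0,0,0.1],[0,0,0,0,0,0,0],[0,0,0,0,0,0,0],[0,0,0,0,0,0,0]], "newtons": 20}}

```text
clock: 15.05
position: [0.5251, 0.1953, 0.1803]
tool_rot: [3.142, 0.0, 0.187]
force: [0.2, 0.7, -0.3]
grip_width: 0.0858
finger_force: 0.0
```

Emit:
{"api": "play_rows", "payload": {"deltas": [[0,0,-0.02,0,0,0,0],[0,0,-0.06,0,0,0,0],[0,0,-0.1,0,0,0,0],[0,0,-0.16,0,0,0,0],[0,0,-0.22,0,0,0,0],[0,0,-0.28,0,0,0,0],[0,0,-0.3,0,0,0,0],[0,0,-0.3,0,0,0,0],[0,0,-0.3,0,0,0,0],[0,0,-0.3,0,0,0,0]]}}

```text
clock: 16.05
position: [0.5247, 0.1951, 0.3292]
tool_rot: [3.141, 0.002, 0.187]
force: [-0.2, -0.3, -0.8]
grip_width: 0.0857
finger_force: 0.0
```

Emit:
{"api": "play_rows", "payload": {"deltas": [[0,0,0,0,0,0,0],[0,0,0,0,0,0,0],[0,0,0,0,0,0,0],[0,0,0,0,0,0,0],[0,0,0,0,0,0,0],[0,0,0,0,0,0,0],[0,0,0,0,0,0,0],[0,0,0,0,0,0,0],[0,0,0,0,0,0,0],[0,0,0,0,0,0,0]]}}

```text
clock: 17.05
position: [0.5251, 0.1953, 0.3303]
tool_rot: [-3.142, -0.0, 0.187]
force: [0.0, -0.6, -1.0]
grip_width: 0.0855
finger_force: 0.0
```

Run:
```python
from h import *
s=grab_frame("scene");o=observe();print(o["position"],o["force"],o["grip_width"],o["clock"])
save(cv2.resize(s[120:420,150:520],None,fx=2,fy=2,interpolation=2),"h4.png")
```

```text
[0.52514064 0.19530578 0.3303039 ] [-0.50637344  0.66467612 -0.26136524] 0.08558734724606869 17.1
```

View pics/h4.png

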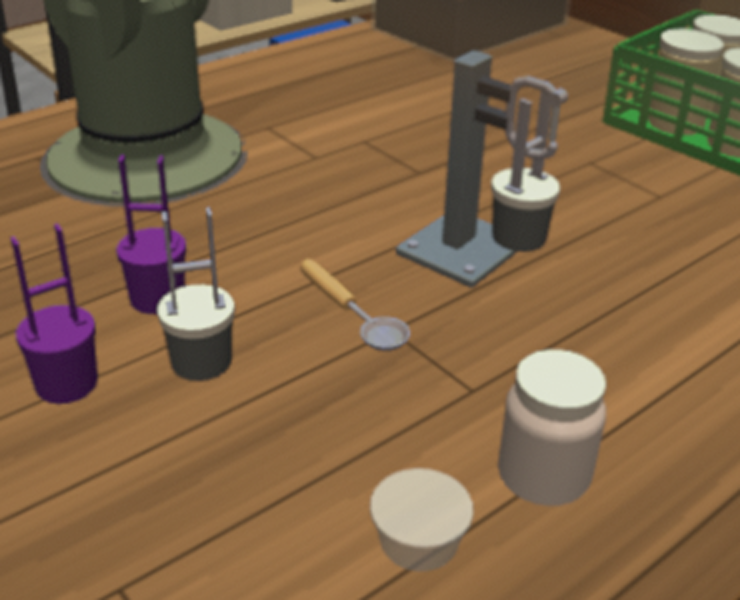

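The heavy pot hangs in the hook at (523,205) with the gate shut at (555,120). The light pot stands upright at (198,335), and the jar, cup and scoop look untouched. I let it settle for 2 s and hand in.

Emit:
{"api": "play_rows", "payload": {"deltas": [[0,0,0,0,0,0,0],[0,0,0,0,0,0,0],[0,0,0,0,0,0,0],[0,0,0,0,0,0,0],[0,0,0,0,0,0,0],[0,0,0,0,0,0,0],[0,0,0,0,0,0,0],[0,0,0,0,0,0,0],[0,0,0,0,0,0,0],[0,0,0,0,0,0,0]]}}

```text
clock: 18.1
position: [0.5251, 0.1953, 0.3303]
tool_rot: [3.142, 0.0, 0.187]
force: [0.2, 0.4, 0.6]
grip_width: 0.0855
finger_force: 0.0
```

Emit:
{"api": "play_rows", "payload": {"deltas": [[0,0,0,0,0,0,0],[0,0,0,0,0,0,0],[0,0,0,0,0,0,0],[0,0,0,0,0,0,0],[0,0,0,0,0,0,0],[0,0,0,0,0,0,0],[0,0,0,0,0,0,0],[0,0,0,0,0,0,0],[0,0,0,0,0,0,0],[0,0,0,0,0,0,0]]}}

```text
clock: 19.1
position: [0.5252, 0.1953, 0.3303]
tool_rot: [3.142, -0.0, 0.187]
force: [-0.1, 0.0, -0.3]
grip_width: 0.0852
finger_force: 0.0
```

```bash
python3 -c "
from workcell import *
print(job_done())"
```

```text
the job is handed in; nothing more can be done
None
```

The heavier pot (5.8 N against 2.1 N) hangs in the hook with the gate shut, the lighter one stands upright on the bench, the jar, cup and scoop look undisturbed, and I handed the job in at about 19 s.

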